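# Unstack the check weights: one onto the balance, the rest into their dishes

## Robot

A 7-joint arm with a two-finger parallel gripper is mounted at the origin on a cart in front of the work surface, level with it; the furniture and walls round the work are solid. World frame = base frame: x ahead of the robot, y to its left, z up, the work surface at z = 0. Lengths are in mm, angles in rad, forces in N, time in s.
With the tool pointing down it reaches from about 400 to 900 mm from the base axis. Payload 5.6 kg.
Tool frame: the origin (TCP) lies on the front face of the gripper's body, between the roots of the fingers; the fingertips stand 88 mm ahead of it and the grasp point (between the pads) lies 69 mm ahead of it; z points along the fingers, y is the line along which they close (so a half turn about z gives the same grasp; the last joint's range is limited). The gripper opens to 92 mm and grips with 3 to 60 N. Pads are 20 mm wide; open, the fingers measure 128 mm over their backs; the gripper's body (75 mm by 189 mm) begins 69 mm behind the grasp point.
Start: joints at [1.173, 0.468, -0.012, 1.603, 0.006, 1.071, -0.056], TCP at [225.773, -609.534, 302.692] pointing down, gripper open.
Joint ranges: [-2.53, 2.53], [-0.31, 2.02], [-1.57, 1.55], [0.28, 2.44], [-1.29, 4.43], [0.15, 1.84], [-2.92, 2.92]. Speed limits (rad/s): [2.57, 2.57, 3.14, 3.14, 3.14, 3.14, 3.14].

## Interface

Orientations are given as a rotation vector (axis times angle).
In Python, from workcell import manip, move_gripper, ik, optics, hand_in gives the robot as it stands. Calls block until the motion is done:
- manip.move_to(position, orientation): joint-space move of the TCP to a pose.
- manip.servo_line(position, rot=None, speed=150): straight line of the TCP; rot=None keeps the orientation; speed is the mean speed in mm/s.
- manip.goto_joints(angles): joint-space move.
- move_gripper(opening, effort=None): finger opening in mm; effort is the grip in N (None keeps the last); returns when the fingers have stopped.
- manip.hold(seconds).
- ik(position, orientation): joint angles nearest the present ones, or None.
- manip.observe(): the state.
- optics.capture(name): name is "scene" or "top" or "wrist"; returns a dict with "frame" (480x640x3 uint8, red, green, blue), "fovy" (degrees; the focal length in pixels is half the picture's height over the tangent of half this angle, whatever the lens; pixels are square), "cx", "cy" (the principal point, pixels), "extrinsics" (4x4, takes a point from camera to world coordinates). Camera axes: x right, y down, z forward; pixel columns grow to the right and rows downward; lengths in mm; the calibration is good to about 2 mm. A picture is of the moment at which its call begins. There is no depth.
A pose or a line that the arm cannot do raises manip.Unreachable and nothing moves.
- hand_in(): hands the job in; it is judged then, once.
The state is a dict: "t": time; "joint_pos": joint angles; "joint_velocities": joint speeds; "joint_efforts": joint torques, N m; "ee_pos": TCP position; "eef_rot": TCP orientation; "contact_force": force on the tool from outside, world axes, zero at the start; "ft_torque": the same for the moment, N m; "gripper_width": finger opening in mm; "finger_force": force on a finger pad.
Only numpy, scipy, OpenCV 4.12 (cv2) and the standard library are available. Lean on these libraries where they do the work, as an engineer would, in place of code of your own. Each camera call takes 0.05 s, during which the arm holds its last target. There are 200 camera calls.

## Task

Take the stack of four steel weights apart: put the second largest in the middle of the balance pan, under the hinged clear hood, and each of the other three flat in the round dish of its own size (smallest weight in the smallest dish, second smallest in the middle dish, largest in the largest dish). Leave the hood fully closed over the weight on the pan, and everything released and at rest.

Things in the scene. Friction and masses are not known exactly. Their poses are not given: they have to be found in the camera images.
- weight_28: the smallest of four plain round steel disc weights: 28 mm in diameter, 24 mm high, flat top and bottom, a fine groove round its waist, about 0.12 kg; origin at the centre of its underside, z up. At the start the four stand in one stack, largest at the bottom, smallest on top
- weight_40: the second smallest of four plain round steel disc weights: 40 mm in diameter, 24 mm high, flat top and bottom, a fine groove round its waist, about 0.24 kg; origin at the centre of its underside, z up. At the start the four stand in one stack, largest at the bottom, smallest on top
- weight_52: the second largest of four plain round steel disc weights: 52 mm in diameter, 24 mm high, flat top and bottom, a fine groove round its waist, about 0.4 kg; origin at the centre of its underside, z up. At the start the four stand in one stack, largest at the bottom, smallest on top
- weight_64: the largest of four plain round steel disc weights: 64 mm in diameter, 24 mm high, flat top and bottom, a fine groove round its waist, about 0.61 kg; origin at the centre of its underside, z up. At the start the four stand in one stack, largest at the bottom, smallest on top
- dish_28: fixed round grey plastic dish for the smallest weight: 60 mm outside, 10 mm high, with a shallow flat-bottomed round recess 44 mm wide, lined in black, whose floor is 6 mm above the worktop (rim 8 mm wide, 4 mm above that floor); origin at the centre of its underside on the worktop, z up
- dish_40: fixed round grey plastic dish for the second smallest weight: 72 mm outside, 10 mm high, with a shallow flat-bottomed round recess 56 mm wide, lined in black, whose floor is 6 mm above the worktop (rim 8 mm wide, 4 mm above that floor); origin at the centre of its underside on the worktop, z up
- dish_64: fixed round grey plastic dish for the largest weight: 96 mm outside, 10 mm high, with a shallow flat-bottomed round recess 80 mm wide, lined in black, whose floor is 6 mm above the worktop (rim 8 mm wide, 4 mm above that floor); origin at the centre of its underside on the worktop, z up
- balance: white laboratory balance, fixed, 245 mm deep (x), 180 mm wide (y), deck 46 mm high; origin on the worktop under the centre of its round steel pan; its x axis points from the front (dark display, robot side) to the back. The pan is 84 mm in diameter, its top 55 mm above the origin. The hinge axis of its hood runs along the balance's y, 72 mm behind the origin (+x) and 48 mm up
- hood (a joint): the balance's clear draught hood, box open below (140 x 136 x 48 mm) that covers the pan, hinged at its back edge; angle in rad, 0 = closed down, grows as it swings up and back, stop at 1.75; the pan is free from above at about 1.5. The stiff hinge (0.22 N m) holds the hood wherever it is left; it may start a little ajar. Raised, it stands 0.23 m above the worktop at the back of the balance
- hood_bar (a point): the middle of the hood's handle, a round steel bar 10 mm thick and 84 mm long along the balance's y, 38 mm in front of the hood's front wall (33 mm clear gap), with a stalk back to the hood at each end; when closed it lies 106 mm in front of the balance's origin and 76 mm up (30 mm over the deck). It swings with the hood at 180 mm from the hinge axis
There are look-alikes about, which are no part of the job. What is shaped like the weight_64 but brown or orange is not meant.

How it is judged:
By the outcome, as a careful person would: the job done as asked, in the order asked, and still so for the second after the job is handed in, with the robot touching nothing.
It also fails if it takes over 147 s, if anything falls off the work surface, if the arm or the gripper's body presses on something with over 40 N, if the wrist force passes 120 N, or if a joint passes its speed limit or range.

## Working session

There is one attempt and no reset: what is moved stays moved. The work goes in short steps, each a Python script; the robot and the scene stay as the last script left them, time stands still between calls to the robot, and variables do not carry over. Pictures are saved under pics/ and viewed, at most 14 in all, crops included, and the job is handed in when it is done.

```bash
mkdir -p pics; ls; python3 - <<'E'
from workcell import manip, optics
import cv2,pickle
d={}
for n in("scene","top"):
    c=optics.capture(n); d[n]=c
    cv2.imwrite(f"pics/{n}0.png",c["frame"][:,:,::-1]); print(n,c["fovy"],c["cx"],c["cy"],c["extrinsics"].round(3).tolist() if hasattr(c["extrinsics"],'round') else c["extrinsics"], c.keys())
pickle.dump(d,open("c0.pkl","wb"))
print(manip.observe())
E
```

```text
pics
scene 56.530766610791176 321.7179189630694 238.54047494714771 [[-0.611, -0.488, 0.624, -91.853], [-0.792, 0.379, -0.48, 537.304], [-0.002, -0.787, -0.617, 692.249], [0.0, 0.0, 0.0, 1.0]] dict_keys(['frame', 'fovy', 'cx', 'cy', 'extrinsics'])
top 44.404706325787046 321.814908448437 248.89271121786783 [[0.023, -0.994, 0.107, 415.111], [-1.0, -0.023, 0.003, 21.399], [-0.001, -0.107, -0.994, 1505.462], [0.0, 0.0, 0.0, 1.0]] dict_keys(['frame', 'fovy', 'cx', 'cy', 'extrinsics'])
{'t': 0.1, 'joint_pos': array([ 1.17297691,  0.46829245, -0.01161736,  1.60356745,  0.00606189,
        1.07141057, -0.05631058]), 'joint_velocities': array([-1.55668837e-04, -3.93826747e-04,  1.14435734e-03, -1.19998351e-03,
        7.06974345e-04,  2.74191238e-03, -1.39934067e-05]), 'joint_efforts': array([ 7.88136822e-04, -5.21640337e+01, -1.23417997e-02, -2.44366068e+01,
       -5.67520817e-02,  1.40980180e-02,  5.70540965e-05]), 'ee_pos': array([ 225.62306185, -609.15162046,  301.81848324]), 'eef_rot': array([-3.09073481e+00, -5.54101100e-01,  7.09291739e-04]), 'contact_force': array([ 0.67689415, -0.98394905, -0.77077999]), 'ft_torque': array([0.00174618, 0.03570732, 0.01691137]), 'finger_force': 0.0, 'gripper_width': 92.09644250066191}
```

View pics/scene0.png

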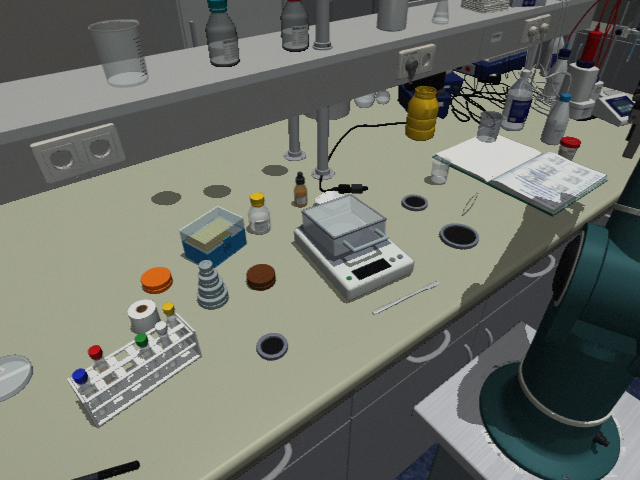

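View pics/top0.png

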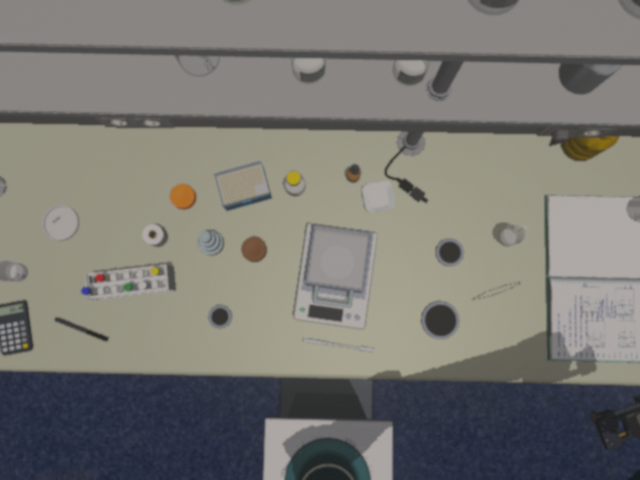

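The scene shows the grey stack at scene (211,285) / top (210,242). It could be confused with the orange disc at (157,279) / (182,196), the brown disc at (261,277) / (254,249), or the white roll at (143,315) / (153,235). I choose the grey four-step stack. The dishes are at top (220,317), (449,252) and (440,320), and the balance is at top (337,275). Next come the close crops.

```bash
python3 - <<'E'
import pickle,cv2,numpy as np
d=pickle.load(open("c0.pkl","rb"))
t=d["top"]["frame"][:,:,::-1]; s=d["scene"]["frame"][:,:,::-1]
def crop(im,x,y,w,h,k): return cv2.resize(im[y:y+h,x:x+w],None,fx=k,fy=k,interpolation=cv2.INTER_CUBIC)
a=np.hstack([crop(t,180,215,50,50,8),crop(t,290,218,90,115,1)[:0].reshape(0,0,3) if 0 else crop(s,180,250,50,65,8)[:400]])
cv2.imwrite("pics/c_stack.png",a)
cv2.imwrite("pics/c_bal.png",crop(t,285,215,100,120,5))
E
```

```text
(no output)
```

View pics/c_stack.png

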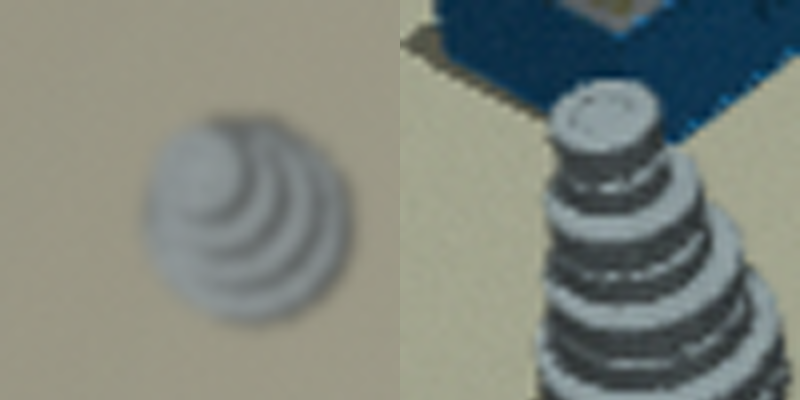

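View pics/c_bal.png

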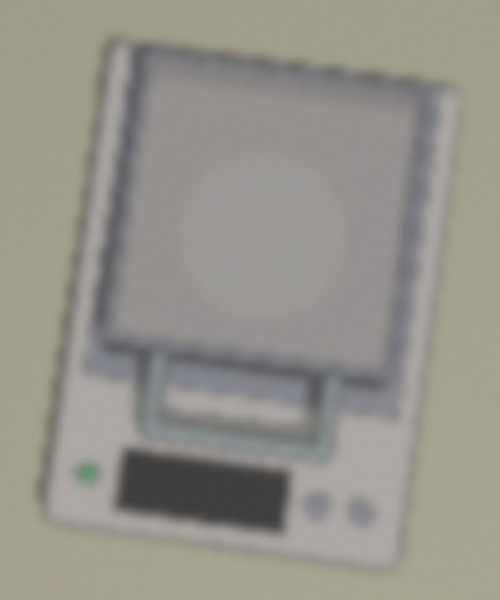

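The stack is grey with four steps. Its top disc is at top (205.9,236.2) and its bottom disc at (211.2,242.6). In the balance crop the pan is at (337.8,262), and the deck corners are (112,38), (460,88), (402,570) and (42,522) at ×5 from (285,215). Next I compute positions.

```bash
cat > h.py <<'E'
import numpy as np,cv2
from scipy.spatial.transform import Rotation as R
def px2w(c,u,v,z):
    f=240/np.tan(np.radians(c["fovy"]/2)); E=np.array(c["extrinsics"])
    d=E[:3,:3]@np.array([(u-c["cx"])/f,(v-c["cy"])/f,1]); o=E[:3,3]
    return o+d*(z-o[2])/d[2]
def w2px(c,p):
    f=240/np.tan(np.radians(c["fovy"]/2)); E=np.array(c["extrinsics"])
    q=E[:3,:3].T@(np.array(p,float)-E[:3,3]); return np.array([c["cx"]+f*q[0]/q[2],c["cy"]+f*q[1]/q[2]])
def down(yaw):  # tool z down, tool x (rot) at yaw, closing axis y = yaw-90deg
    return (R.from_euler('z',yaw)*R.from_rotvec([np.pi,0,0])).as_rotvec()
E
python3 - <<'E'
import pickle; from h import *
from workcell import optics,manip
d=pickle.load(open("c0.pkl","rb"));t=d["top"]
P=lambda u,v,z:px2w(t,u,v,z).round(1)
for n,u,v,z in [("w28top",205.9,236.2,96),("w64top",211.2,242.6,24),("d220",220,317,10),("d449",449.5,252,10),("d440",440,320,10),("pan",337.8,262,55)]: print(n,P(u,v,z))
cs=[P(285+x/5,215+y/5,46) for x,y in[(112,38),(460,88),(402,570),(42,522)]]
print(cs, [np.linalg.norm(cs[i]-cs[i-1]) for i in range(4)])
print("bar",P(285+147/5,215+430/5,76),P(285+330/5,215+450/5,76))
c=optics.capture("wrist");o=manip.observe();E=np.array(c["extrinsics"])
M=np.eye(4);M[:3,:3]=R.from_rotvec(o["eef_rot"]).as_matrix();M[:3,3]=o["ee_pos"]
print((np.linalg.inv(M)@E).round(3),c["fovy"],c["cx"],c["cy"])
cv2.imwrite("pics/w0.png",c["frame"][:,:,::-1])
for n,p in [("st",[460,311,150]),("d",[290,275,150]),("d2",[460,-320,150])]:
  from workcell import ik
  for y in(-1.5,-.7,0,.7,1.5): q=ik(p,down(y)); print(n,y,None if q is None else np.round(q,2))
E
```

```text
w28top [591.6 306.8  96. ]
w64top [584.5 307.2  24. ]
d220 [397.5 279.5  10. ]
d449 [ 576.  -300.2   10. ]
d440 [ 402.9 -276.2   10. ]
pan [539.9 -14.2  55. ]
[array([638.1,  63.9,  46. ]), array([ 616.8, -111. ,   46. ]), array([376.9, -85.6,  46. ]), array([396.2,  92.1,  46. ])] [np.float64(243.53819002365935), np.float64(176.19222457304977), np.float64(241.24089620128672), np.float64(178.74501391647263)]
bar [442.   41.1  76. ] [434.5 -47.7  76. ]
[[-0.0000e+00 -9.7000e-01 -2.4500e-01  6.8739e+01]
 [ 1.0000e+00  0.0000e+00 -2.0000e-03  1.6800e-01]
 [ 2.0000e-03 -2.4500e-01  9.7000e-01 -8.0589e+01]
 [ 0.0000e+00  0.0000e+00  0.0000e+00  1.0000e+00]] 60.08514780715722 316.71711430482594 241.5481682385943
st -1.5 [ 0.23  1.06 -1.33  1.89  1.13  1.22  1.69]
st -0.7 [-1.16  0.59  0.66  1.98 -0.53  0.75 -2.46]
st 0 [-0.07  0.67 -0.76  1.91  0.62  0.82 -2.74]
st 0.7 [-0.13  0.64 -0.69  1.91  0.56  0.79 -1.99]
st 1.5 [-0.04  0.69 -0.81  1.9   0.67  0.84 -1.28]
d -1.5 [ 0.2   0.81 -1.32  2.25  1.03  0.97  1.44]
d -0.7 [ 0.2   0.81 -1.32  2.25  1.03  0.97  2.24]
d 0 [-1.03  0.32  0.21  2.31 -0.13  0.52 -2.28]
d 0.7 [-0.64  0.33 -0.23  2.29  0.15  0.54 -1.85]
d 1.5 [-0.25  0.41 -0.67  2.27  0.46  0.6  -1.34]
d2 -1.5 [ 0.35  0.53  0.25  1.95 -0.19  0.69 -2.35]
d2 -0.7 [ 0.48  0.52  0.08  1.94 -0.06  0.69 -1.67]
d2 0 [ 0.59  0.52 -0.05  1.93  0.04  0.69 -1.06]
d2 0.7 [ 0.69  0.53 -0.18  1.92  0.14  0.7  -0.44]
d2 1.5 [ 0.8   0.55 -0.32  1.92  0.25  0.71  0.26]
```

```bash
python3 - <<'E'
import pickle; from h import *
from workcell import optics,manip
v={}
for n,p in [("R",[490,-275,340]),("B",[490,-8,340]),("L",[500,295,340])]:
    manip.move_to(p,down(1.57)); manip.hold(.3)
    c=v[n]=optics.capture("wrist"); cv2.imwrite(f"pics/v{n}.png",c["frame"][:,:,::-1])
    o=manip.observe();print(n,o["t"],o["ee_pos"].round(1),o["joint_pos"].round(2))
pickle.dump(v,open("v.pkl","wb"))
E
```

```text
R 2.075 [ 489.8 -275.4  339.9] [ 0.79  0.32 -0.42  1.76  0.14  1.09  0.33]
B 3.4667 [490.1  -8.7 339.9] [ 0.46  0.21 -0.58  1.91  0.13  1.06 -0.17]
L 4.975 [500.3 294.3 340.1] [-0.04  0.42 -0.72  1.7   0.3   1.14 -0.84]
```

View pics/vR.png

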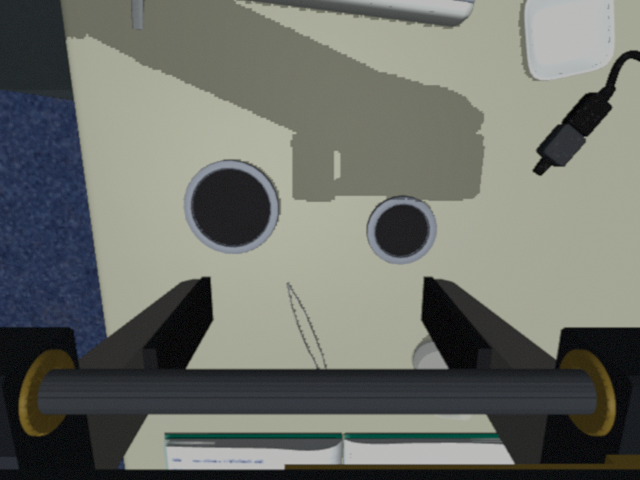

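View pics/vB.png

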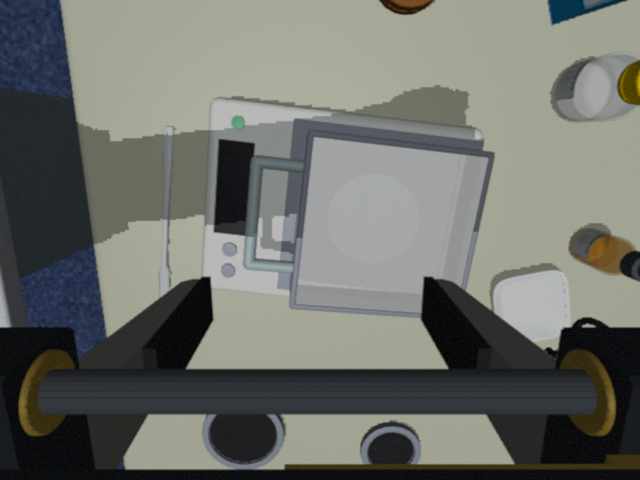

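View pics/vL.png

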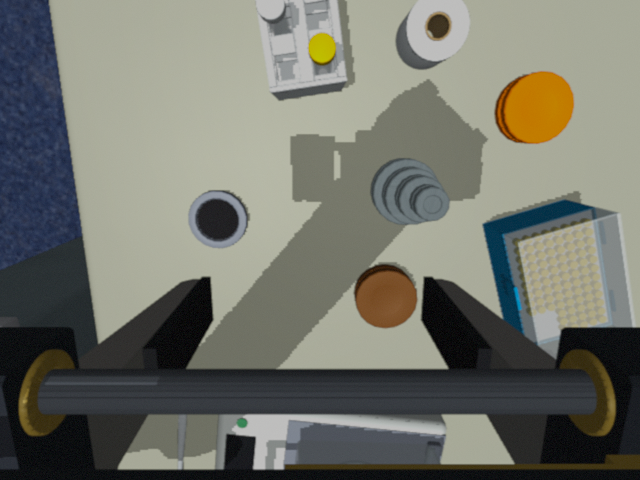

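R: dish_64 is at (231.5,206) and dish_40 at (401.5,230). B: pan at (373,219), bar centre line from (257,163) to (250,267). L: dish_28 is at (218,218.5), stack top at (432,203), with the orange disc at (536,107) and the brown disc at (386,296) kept apart. I'll enlarge the stack and bar, with the predicted outlines overlaid.

```bash
python3 - <<'E'
import pickle; from h import *
v=pickle.load(open("v.pkl","rb"));P=lambda n,u,w,z:px2w(v[n],u,w,z).round(1)
print("d64",P("R",231.5,206,10),"d40",P("R",401.5,230,10),"d28",P("L",218,218.5,10),"pan",P("B",373,219,55),"w28",P("L",432,203,96))
print("bar",P("B",257,160,76),P("B",250,267,76))
l=cv2.resize(v["L"]["frame"][150:233,364:459,::-1],None,fx=5,fy=5,interpolation=cv2.INTER_CUBIC)
b=cv2.resize(v["B"]["frame"][95:305,200:320,::-1],None,fx=2.5,fy=2.5,interpolation=cv2.INTER_CUBIC)
im=np.zeros((530,790,3),np.uint8);im[:l.shape[0],:l.shape[1]]=l;im[:b.shape[0],480:480+b.shape[1]]=b
cv2.imwrite("pics/crop2.png",im)
E
```

```text
d64 [ 404.6 -273.4   10. ] d40 [ 575.5 -298.3   10. ] d28 [401.2 283.4  10. ] pan [540.6 -11.5  55. ] w28 [591.6 312.   96. ]
bar [441.6  41.8  76. ] [432.  -49.6  76. ]
```

View pics/crop2.png

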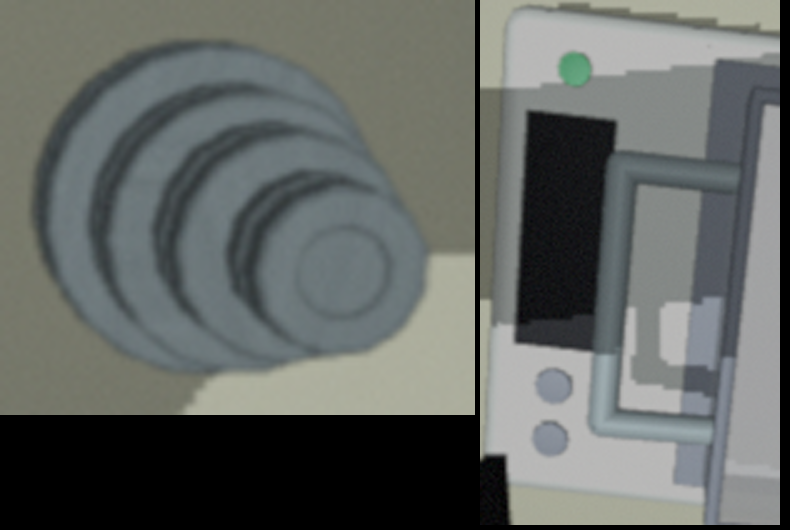

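```bash
python3 - <<'E'
import pickle; from h import *
v=pickle.load(open("v.pkl","rb"));d=pickle.load(open("c0.pkl","rb"))
for n,x,y,z in[("w28",342,270,96),("w40",290,245,72),("w52",249,231,48),("w64",211,207,24)]: print(n,px2w(v["L"],x/5+364,y/5+150,z).round(1))
obs=[(d["top"],332.7,303),(v["B"],253,211),(d["scene"],366,239)]
def tri(obs):
    A=np.zeros((3,3));b=np.zeros(3)
    for c,u,w in obs:
        o=np.array(c["extrinsics"])[:3,3];r=px2w(c,u,w,0)-o;r/=np.linalg.norm(r);M=np.eye(3)-np.outer(r,r);A+=M;b+=M@o
    return np.linalg.solve(A,b)
print("bar",tri(obs).round(1))
org=np.array([540.3,-12.5]);a=-0.105
for th in(0,.1,.2):
    ph=np.arctan2(28,-178)-th; x=72+180.2*np.cos(ph);z=48+180.2*np.sin(ph)
    p=[org[0]+x*np.cos(a),org[1]+x*np.sin(a),z]; print(th,np.round(p,1),[w2px(o[0],p).round(1) for o in obs])
s=d["scene"]["frame"][195:290,290:415,::-1]; cv2.imwrite("pics/s_bal.png",cv2.resize(s,None,fx=6,fy=6,interpolation=cv2.INTER_CUBIC))
E
```

```text
w28 [591.9 311.2  96. ]
w40 [589.6 311.7  72. ]
w52 [588.2 310.7  48. ]
w64 [586.3 312.   24. ]
bar [441.    2.3 102.4]
0 [434.9  -1.4  76. ] [array([331.9, 304.4]), array([251. , 212.2]), array([370.7, 249.6])]
0.1 [438.5  -1.8  93.6] [array([332.2, 302.7]), array([252.2, 216.6]), array([370.2, 242.4])]
0.2 [443.9  -2.3 110.8] [array([332.6, 300.3]), array([255.9, 221.5]), array([369.2, 234.7])]
```

View pics/s_bal.png

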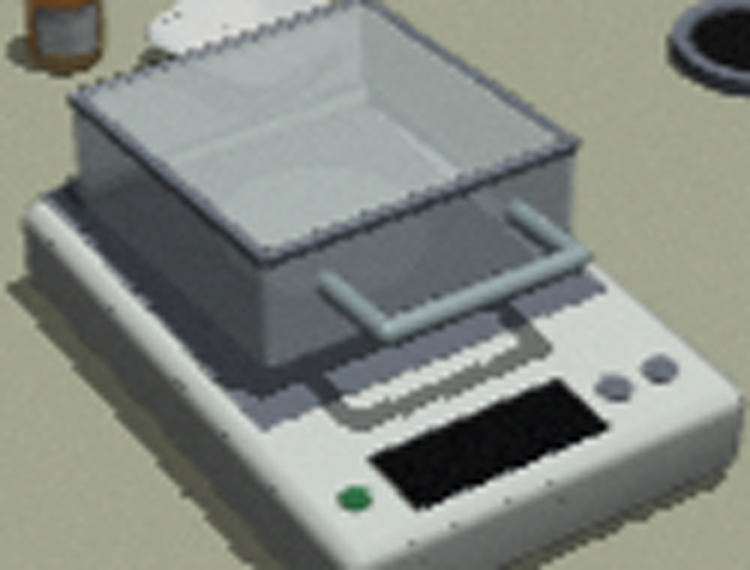

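The bar runs from (388,328) to (583,256) in the crop, so its middle is at scene (371,243.7). That means the hood is about 0.08 rad ajar and the bar sits near (438,-2,90). The four discs lean slightly along +x. I start with weight_28.

```bash
cat >> h.py <<'E'
from workcell import manip,move_gripper,optics,hand_in,ik
Y=np.pi/2
def line(x,y,z,yaw=None,speed=200): manip.servo_line([x,y,z],None if yaw is None else down(yaw),speed)
def pick(x,y,bottom,opening,effort,up=260,yaw=Y):
    move_gripper(opening); manip.move_to([x,y,bottom+150],down(yaw))
    line(x,y,bottom+94.5,speed=100); move_gripper(5,effort)
    o=manip.observe(); print("grip",o["gripper_width"],o["finger_force"],o["ee_pos"].round(1))
    line(x,y,bottom+115,speed=60); line(x,y,up,speed=250)
    o=manip.observe(); print("lift",o["gripper_width"],o["contact_force"].round(1),o["t"])
def place(x,y,floor,opening,yaw=Y,up=260):
    manip.move_to([x,y,up],down(yaw)); line(x,y,floor+110,speed=250); line(x,y,floor+95.2,speed=40)
    manip.hold(.2); o=manip.observe(); print("low",o["ee_pos"].round(1),o["contact_force"].round(1))
    move_gripper(opening); line(x,y,floor+170,speed=150); line(x,y,up,speed=300); print(manip.observe()["t"])
E
python3 - <<'E'
from h import *
pick(591.5,310,72,60,20)
place(400,282,6,50,up=240)
manip.move_to([500,295,340],down(Y)); manip.hold(.2)
c=optics.capture("wrist"); a=c["frame"][:,:,::-1]
import pickle; pickle.dump(c,open("v2.pkl","wb"))
im=np.hstack([cv2.resize(a[180:260,180:260],None,fx=5,fy=5,interpolation=3),cv2.resize(a[150:230,360:440],None,fx=5,fy=5,interpolation=3)])
cv2.imwrite("pics/p28.png",im)
E
```

```text
grip 27.17466698806618 20.000200867652893 [591.7 310.  166.8]
lift 27.474359534438154 [-0.2 -0.2 -0.8] 8.4917
low [400.1 282.1 101.4] [ 0.3 -0.2 -1.7]
12.1917
```

View pics/p28.png

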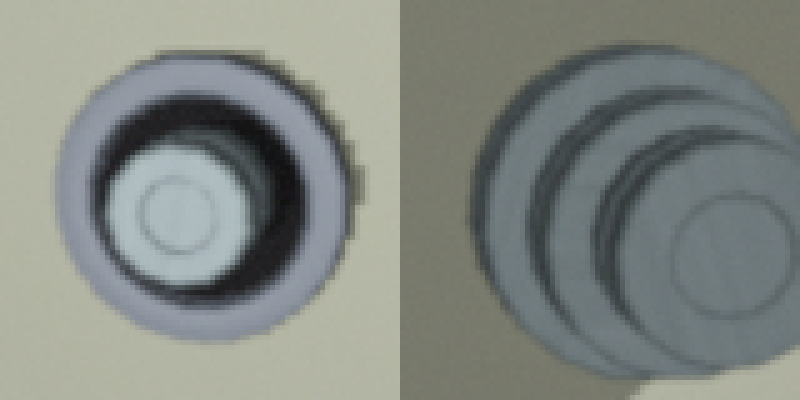

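Weight_28 sits inside the dish_28 recess: weight at (216,223), dish at (220.6,219.4). Next I calibrate the bias.

```bash
python3 - <<'E'
from h import *; import pickle
c=pickle.load(open("v2.pkl","rb"))
print("w28",px2w(c,216,223,30).round(1),"dish",px2w(c,220.6,219.4,10).round(1),"w40",px2w(c,427,201,72).round(1))
E
```

```text
w28 [401.3 283.2  30. ] dish [401.1 282.8  10. ] w40 [590.4 311.1  72. ]
```

```bash
cat >> h.py <<'E'
ORG=np.array([539.8,-12.3]);A=-0.105
def bar(th):
    ph=np.arctan2(28,-178)-th; x=72+180.2*np.cos(ph)
    return ORG[0]+x*np.cos(A),ORG[1]+x*np.sin(A),48+180.2*np.sin(ph)
E
python3 - <<'E'
from h import *
pick(589.3,310.3,48,66,25,up=290)
place(574.5,-299,6,62,up=290)
c=optics.capture("wrist"); cv2.imwrite("pics/p40.png",c["frame"][:,:,::-1])
x,y,z=bar(.07); yw=Y+A
move_gripper(26); manip.move_to([x,y,z+69+80],down(yw)); line(x,y,z+69,speed=80)
move_gripper(2,12); o=manip.observe(); print("bar grip",o["gripper_width"],o["contact_force"].round(1))
for th in np.linspace(.07,1.62,9)[1:]:
    x,y,z=bar(th); line(x,y,z+69,speed=110); o=manip.observe(); print(round(th,2),o["contact_force"].round(1),round(o["gripper_width"],1))
move_gripper(30); line(x,y,z+69+70,speed=150); print(o["t"])
c=optics.capture("scene"); cv2.imwrite("pics/hood.png",c["frame"][:,:,::-1])
E
```

```text
grip 39.013155208081486 25.000426769256592 [589.6 310.4 142.9]
lift 39.2367861065877 [ 0.5  0.3 -3.2] 16.5833
low [ 574.5 -299.   101.2] [-0.7 -0.3 -2.2]
22.0333
bar grip 9.576402386810711 [ 4.7 -1.5  0.8]
0.26 [ 8.7 -2.5 -4.4] 9.1
0.46 [13.1 -2.2 -9.1] 9.4
0.65 [ 14.   -3.  -14.8] 9.4
0.84 [  9.6  -1.4 -13.2] 9.6
1.04 [ 3.9 -4.2 -9.1] 9.7
1.23 [ 1.2 -5.7 -4.2] 9.5
1.43 [ 0.6 -6.  -0.8] 9.6
1.62 [ 1.2 -6.5 -0.8] 9.6
29.3
```

View pics/hood.png

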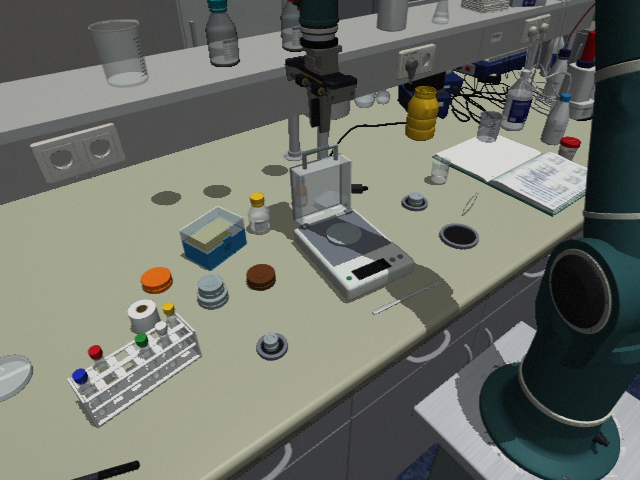

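The hood stands upright. Weight_40 is in dish_40 at (414,202) and weight_28 is in its dish at (272,346). Next is weight_52 to the pan.

```bash
python3 - <<'E'
from h import *
manip.move_to([560,220,345],down(Y))
pick(587,310,24,78,35,up=260)
yw=np.pi+A
manip.move_to([450,180,290],down(yw)); line(ORG[0],ORG[1],270,speed=250)
o=manip.observe(); print(o["joint_pos"].round(2),o["gripper_width"])
x,y=ORG; line(x,y,55+110,speed=200); line(x,y,55+95.2,speed=40); manip.hold(.2)
o=manip.observe(); print("low",o["ee_pos"].round(1),o["contact_force"].round(1))
move_gripper(74); line(x,y,240,speed=150); line(x-40,y,330,speed=250)
c=optics.capture("wrist"); a=c["frame"][:,:,::-1]; cv2.imwrite("pics/p52.png",a)
import pickle;pickle.dump(c,open("v3.pkl","wb")); print(manip.observe()["t"])
E
```

```text
grip 51.49663429627468 35.00053524971008 [587.4 310.  118.9]
lift 51.43090155514164 [-1.3  1.1 -4.3] 35.45
[ 0.81  0.62 -1.15  1.86  0.64  1.1   0.88] 50.983119686952854
low [539.8 -12.3 150.2] [ 0.1  0.2 -3.9]
40.9833
```

View pics/p52.png

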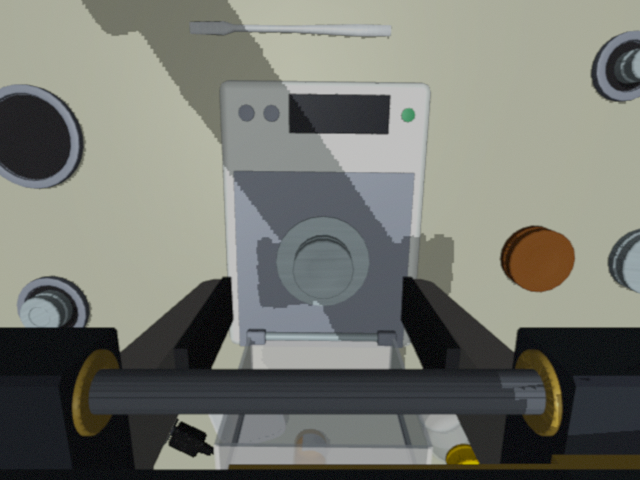

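Weight_52 stands on the pan: pan at (323,260), weight top at (323,268). I'll compute the offset, then do weight_64.

```bash
python3 - <<'E'
from h import *; import pickle
c=pickle.load(open("v3.pkl","rb")); print("pan",px2w(c,323,260.5,55).round(1),"w",px2w(c,323,267,79).round(1))
manip.move_to([540,200,300],down(Y))
pick(585.2,310.7,0,88,45,up=290)
manip.move_to([430,150,300],down(Y)); manip.move_to([400,-130,300],down(Y))
place(403.5,-274.3,6,88,up=270)
manip.move_to([470,-260,340],down(Y)); manip.hold(.2)
a=optics.capture("wrist")["frame"][:,:,::-1]; cv2.imwrite("pics/p64.png",a); print(manip.observe()["t"])
E
```

```text
pan [538.3 -11.3  55. ] w [536.8 -11.5  79. ]
grip 63.083493497549476 45.00071883201599 [585.7 310.8  95. ]
lift 63.094900183791964 [-0.2 -0.6 -5.1] 46.225
low [ 403.5 -274.3  101.2] [-0.3 -0.  -3.9]
51.9917
52.7167
```

View pics/p64.png

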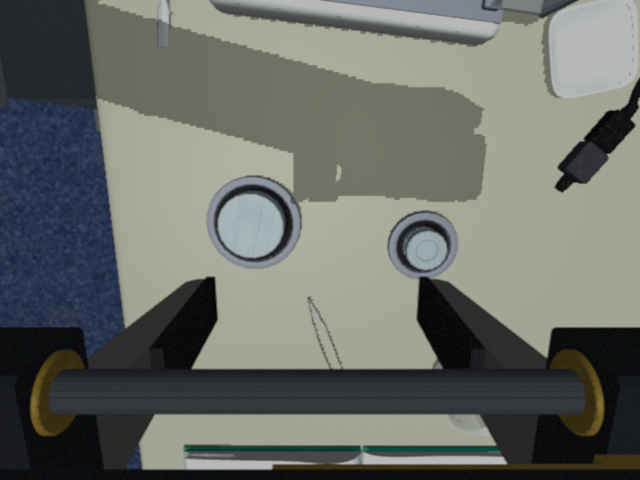

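Weight_64 is in dish_64 at (252,224) and weight_40 is in dish_40 at (425,248), both inside their recesses. Now I close the hood.

```bash
python3 - <<'E'
from h import *
yw=Y+A; x,y,z=bar(1.62); move_gripper(30)
manip.move_to([480,-80,370],down(yw)); manip.move_to([x,y,z+69+75],down(yw)); line(x,y,z+69,speed=80)
move_gripper(2,12); print(manip.observe()["gripper_width"])
for th in np.linspace(1.62,0,9)[1:]:
    x,y,z=bar(th); line(x,y,z+69,speed=110); o=manip.observe(); print(round(th,2),o["contact_force"].round(1),round(o["gripper_width"],1))
line(x,y,z+67,speed=30); print(manip.observe()["contact_force"].round(1))
move_gripper(26); line(x,y,z+69+50,speed=120)
# press bar down with closed fingers
move_gripper(0); z0=76+5+88
line(x,y,z0+10,speed=120)
for dz in np.arange(8,-4,-1.):
    line(x,y,z0+dz,speed=30); f=manip.observe()["contact_force"]; print(dz,f.round(1))
    if f[2]>10: break
line(x,y,300,speed=200)
manip.move_to([400,-200,380],down(Y)); manip.hold(.3); print(manip.observe()["t"])
s=optics.capture("scene"); a=s["frame"][:,:,::-1]
cv2.imwrite("pics/end.png",a)
E
```

```text
9.277689217690298
1.42 [-0.1  1.7  3.6] 9.5
1.22 [-1.1  2.7  2.4] 9.2
1.01 [-1.8  5.9  1.1] 9.5
0.81 [ 1.5  5.7 -1.8] 9.3
0.61 [ 0.9  6.7 -3.4] 9.4
0.4 [ 2.   6.1 -2.6] 9.1
0.2 [ 1.1  6.  -1. ] 9.4
0.0 [ 1.5  4.9 -2.2] 9.4
[-0.4  4.8  5.1]
8.0 [-0.7  0.6 -0.4]
7.0 [-0.5 -1.3  0.2]
6.0 [-0.5 -0.2  0.1]
5.0 [ 0.6 -0.8 -0.3]
4.0 [-1.1  0.7 -0.3]
3.0 [ 0.1 -0.2 -0.8]
2.0 [-1.1 -0.1  0.1]
1.0 [-0.1  0.3  0.8]
0.0 [-1.  -0.4  4.4]
-1.0 [-3.4 -1.2 15.6]
67.125
```

View pics/end.png

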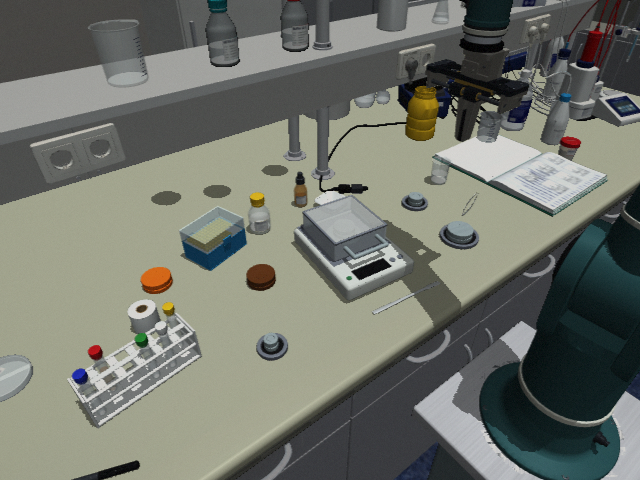

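The hood is closed: pressing the bar met a hard stop at its closed height. The three dishes are filled, at (272,346), (414,202) and (459,236).

```bash
python3 -c "
from workcell import hand_in; print(hand_in())"
```

```text
the job is handed in; nothing more can be done
None
```

The job is handed in: weight_52 stands within about 2 mm of the pan's centre under the closed hood, and weight_28, weight_40 and weight_64 are each in their own dish, with the arm clear and about 67 s used of the 147 s allowed.

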